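# Fit the amplifier board in the preheater's board holder

### The job

Fit the blue amplifier board into the holder on top of the preheater: slide the bar with the red knob until the holder is a little wider than the board, then set the board down gently so that it lies flat with its two long edges on the ledges of the two bars, about midway along them. Then slide the bar up against the board so that it is held square and without play between the two bars. Leave the tools and parts lying around where they are.

Things in the scene. Friction and masses are not known exactly. Their poses are not given: they have to be found in the camera images.
- holder: Cold grey preheater fixed to the table, its board holder on top: two parallel aluminium bars 236 mm long (along this x), 24 mm tall, 64 to 88 mm above the table; the one at -y is fixed, the other slides along y. Case: x -130 to 130, y -110 to 130 mm, 62 mm high with the heater plate. Origin: at table height below the centre of a correctly held board (x = 0 is mid-bar). Only the red knob is higher.
- ledge_fixed (a point): Middle of the inner corner of the fixed bar, where ledge and shoulder meet: y = -50 mm, 80 mm above the table. The ledge is 12 mm wide (to y = -38 mm); the shoulder rises 8 mm above it and is 20 mm thick. Axes as the holder's.
- ledge_sliding (a point): The same corner of the sliding bar, 80 mm above the table: its ledge reaches 12 mm from here towards -y of the holder, its shoulder rises 8 mm and is 20 mm thick, to the bar's flat outer face at +20 mm. The space between the bars is free down to the heater plate.
- carrier (a joint): Sliding bar (m), 0 to 0.070, growing towards +y of the holder (wider). The shoulders are 70 mm + this value apart: 0.030 is exactly the board's width; below it the board does not fit, above about 0.045 it can drop off the ledges. Slides with about 2.5 N of friction, stays where left. Push its outer face or the edge of its ledge, or move it by its knob.
- carrier_knob (a point): Middle of the red knob on the sliding bar: an upright cylinder 18 mm in diameter, 25 mm tall (88 to 113 mm above the table), mid-bar. The point is 100 mm above the table, 10 mm outwards (+y of the holder) from the bar's shoulder face, 10 mm inwards from its flat outer face.
- board_grip (a point): Blue circuit board 160 (x) x 100 (y) x 3.2 mm, 0.2 to 0.4 kg, flat underneath. On its middle an aluminium heatsink 70 (x) x 30 (y) mm, top 48 mm above the underside, to lift it by; at x = +-62, y = +-17 mm four capacitors 22 mm in diameter, 33 mm high. Long edges bare. The point: middle of the heatsink, 28 mm above the underside; z up. Either end may come first.
- spool: White solder spool, 60 mm in diameter, 50 mm tall, to be left alone. Origin: centre of its underside.
- flux: Small amber bottle, 38 mm in diameter, 75 mm tall, to be left alone. Origin: centre of its underside.
- driver: Screwdriver with an orange handle, 190 mm long, lying along its x, to be left alone. Origin: below its middle.
- pliers: Pliers with red handles, 150 mm long, lying along their x, to be left alone. Origin: below the middle.
Mind the look-alikes: they are no part of the job. Leave any green look-alike of the part that bears board_grip alone.

How it is judged:
By the outcome, as a careful person would: the job done as asked, in the order asked, and still so for the second after the job is handed in, with the robot touching nothing.
It also fails if it takes over 64 s, if anything falls off the work surface, if the arm or the gripper's body presses on something with over 40 N, if the wrist force passes 120 N, or if a joint passes its speed limit or range.

### The arm

A 6-joint arm with a two-finger parallel gripper is mounted at the origin on the work surface. World frame = base frame: x ahead of the robot, y to its left, z up, the work surface at z = 0. Lengths are in m, angles in rad, forces in N, time in s.
With the tool pointing down it reaches from about 0.325 to 0.9 m from the base axis. Payload 6.1 kg.
Tool frame: the origin (TCP) lies midway between the tips of the shut fingers; the grasp point (between the pads) lies 19 mm behind it; z points along the fingers, y is the line along which they close (so a half turn about z gives the same grasp; the last joint's range is limited). The gripper opens to 85 mm and grips with 20 to 120 N. Pads are 22 mm wide; open, the fingers measure 114 mm over their backs; the gripper's body (76 mm by 85 mm) begins 54 mm behind the grasp point. The pads swing forward as they close: fully open they stand 13 mm farther back than shut.
Start: joints at [-1.299, 0.22, 1.526, -0, 1.395, -0.126], TCP at [0.242, -0.576, 0.231] pointing down, gripper open.
Joint ranges: [-2.98, 2.98], [-0.91, 2.08], [0.09, 2.57], [-1.24, 4.39], [0.2, 2.65], [-2.68, 2.68]. Speed limits (rad/s): [2.57, 2.57, 3.01, 3.14, 3.14, 3.14].

### API

Orientations are given as [roll, pitch, yaw] about the fixed x, y, z axes, in that order (R = Rz(yaw) Ry(pitch) Rx(roll)).
In Python, from plant import movep, move_l, set_joints, gripper_to, hold, inverse_kinematics, observe, get_image, get_calibration, Unreachable, job_done gives the robot as it stands. Calls block until the motion is done:
- movep(position, orientation): joint-space move of the TCP to a pose.
- move_l(position, feed=0.15, rotation=None, max_force=None): straight line of the TCP; rotation=None keeps the orientation; feed is the mean speed in m/s. With max_force (N) it stops when the force on the tool has changed by that much, and returns True; else False.
- set_joints(angles): joint-space move.
- gripper_to(opening, f_grip=None): finger opening in m; f_grip is the grip in N (None keeps the last); returns when the fingers have stopped.
- hold(seconds).
- inverse_kinematics(position, orientation): joint angles nearest the present ones, or None.
- observe(): the state.
- get_image(name): name is "scene" or "top"; returns (picture, depth): 480x640x3 uint8, red, green, blue; 480x640 float32, m along the optical axis (not along the pixel's ray), 0 where there is no reading.
- get_calibration(name): a dict with "intrinsics" (3x3 intrinsics, pixels), "dist_coeffs" ([k1, k2, p1, p2, k3] as OpenCV has them; the pictures are not rectified), "world_from_camera" (4x4, takes a point from camera to world coordinates). Camera axes: x right, y down, z forward; pixel columns grow to the right and rows downward; lengths in m; the calibration is good to about 2 mm. A picture is of the moment at which its call begins. get_calibration takes no time and is no camera call.
A pose or a line that the arm cannot do raises Unreachable and nothing moves.
- job_done(): hands the job in; it is judged then, once.
The state is a dict: "time_s": time; "q": joint angles; "joint_velocities": joint speeds; "joint_torque": joint torques, N m; "eef_pos": TCP position; "tcp_rot": TCP orientation; "ft_force": force on the tool from outside, world axes, zero at the start; "torque": the same for the moment, N m; "opening": finger opening in m; "grasp_force": force on a finger pad.
Only numpy, scipy, OpenCV 4.12 (cv2) and the standard library are available. Lean on these libraries where they do the work, as an engineer would, in place of code of your own. Each camera call takes 0.05 s, during which the arm holds its last target. There are 200 camera calls.

## Working session

There is one attempt and no reset: what is moved stays moved. The work goes in short steps, each a Python script; the robot and the scene stay as the last script left them, time stands still between calls to the robot, and variables do not carry over. Pictures are saved under pics/ and viewed, at most 10 in all, crops included, and the job is handed in when it is done.

```bash
ls; mkdir -p pics; cat > h.py <<'E'
import numpy as np, cv2
from plant import *
def snap(name,tag):
    im,d=get_image(name); np.savez(f'{tag}.npz',im=im,d=d); cv2.imwrite(f'pics/{tag}.png',im[:,:,::-1]); return im,d
def world(name,d):
    """world xyz for each pixel"""
    c=get_calibration(name); K=np.array(c['intrinsics']);D=np.array(c['dist_coeffs']);T=np.array(c['world_from_camera'])
    v,u=np.mgrid[:480,:640]; p=cv2.undistortPoints(np.stack([u,v],-1).reshape(-1,1,2).astype(np.float64),K,D).reshape(480,640,2)
    P=np.dstack([p*d[...,None],d]); return P@T[:3,:3].T+T[:3,3]
E
python3 - <<'E'
from h import *
for n in('scene','top'):
    snap(n,n+'0'); c=get_calibration(n); print(n,np.round(np.array(c['world_from_camera']),3).tolist())
E
```

```text
pics
scene [[0.434, 0.514, -0.74, 1.371], [0.9, -0.225, 0.372, -0.47], [0.025, -0.828, -0.561, 0.747], [0.0, 0.0, 0.0, 1.0]]
top [[0.02, -0.996, 0.083, 0.383], [-1.0, -0.019, 0.005, -0.017], [-0.003, -0.083, -0.997, 1.025], [0.0, 0.0, 0.0, 1.0]]
```

View pics/top0.png

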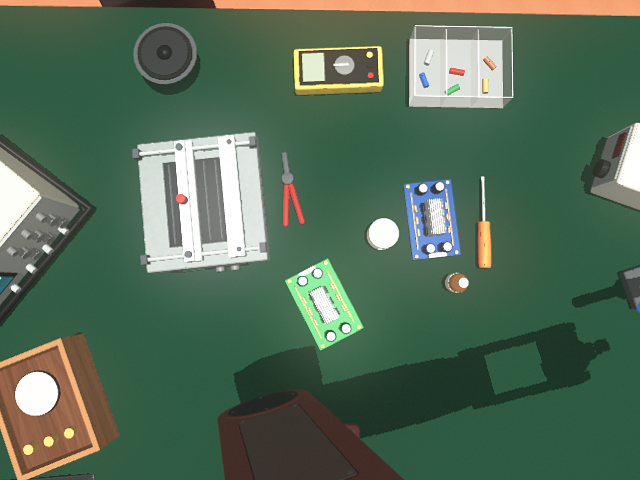

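View pics/scene0.png

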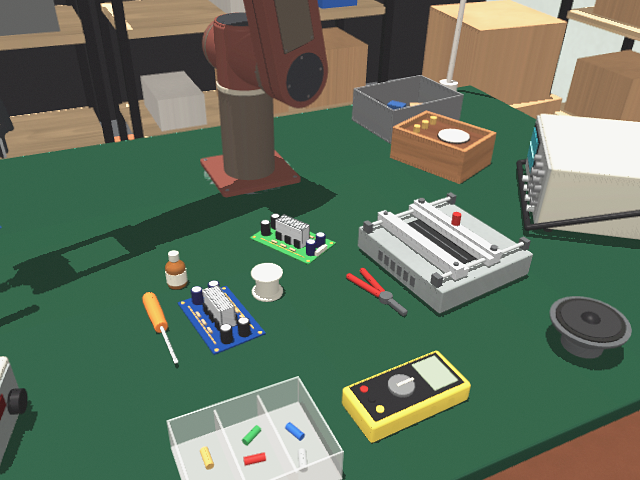

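The top picture shows two boards with heatsinks: blue at (432,220) and green at (324,305). The blue one fits the description and the green one is the look-alike. The holder is at (203,202). Its sliding bar, with the red knob at (181,199), is on the +y side, and the fixed bar is at (230,197). Next I'll take a crop to confirm, plus measurements.

```bash
cat > meas.py <<'E'
from h import *
def rect(P,m,tag):
    pts=P[m][:,:2]; (c,s,a)=cv2.minAreaRect((pts*1000).astype(np.float32)); print(tag,m.sum(),'c',np.round(c,1),'s',np.round(s,1),'a',round(a,1),'z',np.round(np.percentile(P[m][:,2],[5,50,95])*1000,1))
def box(u0,u1,v0,v1):
    m=np.zeros((480,640),bool); m[v0:v1,u0:u1]=1; return m
def big(m):
    m=cv2.morphologyEx(m.astype(np.uint8),cv2.MORPH_OPEN,np.ones((2,2))); n,l,s,_=cv2.connectedComponentsWithStats(m); return l==1+np.argmax(s[1:,4])
E
python3 - <<'E'
from meas import *
z=np.load('top0.npz'); im,d=z['im'],z['d']; P=world('top',d); H=P[...,2]
b=box(395,468,170,270)
rect(P,big(b&(H<.012)&(im[...,2]>im[...,1].astype(int)+25)),'blue')
rect(P,big(b&(H>.040)),'sink')
h=box(120,290,120,285)
r=im[...,0]>im[...,1].astype(int)+60
rect(P,big(box(165,200,180,215)&r&(H>.105)),'knobtop')
t=h&(H>.083)&(H<.093)
for nm,q in(('slide',box(165,204,150,255)),('fixed',box(205,255,150,255))): rect(P,big(t&q),nm)
l=h&(H>.076)&(H<.083)
for nm,q in(('ledgeS',box(165,208,150,255)),('ledgeF',box(205,255,150,255))): rect(P,big(l&q),nm)
rect(P,box(140,270,135,270)&(H>.05)&(H<.07),'case')
rect(P,big(box(360,402,212,255)&(H>.04)),'spool');rect(P,big(box(440,472,265,298)&(H>.02)),'flux')
# profiles across bars
for v in(165,230): print(v,[(u,int(P[v,u,1]*1000),int(H[v,u]*1000)) for u in range(170,252,2)])
cr=np.hstack([cv2.resize(im[130:280,125:275],(400,400),interpolation=2),cv2.resize(im[165:275,370:480],(400,400),interpolation=2)])
cv2.imwrite('pics/crop1.png',cr[:,:,::-1])
E
```

```text
blue 1422 c [ 498.2 -143.9] s [161.3 301.7] a 14.2 z [ 0.8  4.1 16.5]
sink 557 c [ 475.7 -143. ] s [ 74.5 303.1] a 22.6 z [ 6.5 49.  52.1]
knobtop 69 c [537.5 246.1] s [14.6 13.8] a 7.6 z [105.3 112.6 115.5]
slide 534 c [425.  137.2] s [308.8  84.7] a 59.5 z [80.6 87.8 90.9]
fixed 1113 c [484.7 114.1] s [314.8 106.5] a 33.6 z [78.4 88.1 91.3]
ledgeS 670 c [465.6 160.3] s [368.  134.5] a 45.0 z [72.3 79.8 83.1]
ledgeF 549 c [480.8 123. ] s [324.6 107.8] a 36.8 z [77.9 80.8 89.3]
case 10365 c [541.1 221.2] s [263.  240.8] a 7.3 z [57.2 60.7 64.1]
spool 696 c [456.2 -90.9] s [ 58.9 198.8] a 28.4 z [ 6.4 50.4 53.4]
flux 342 c [ 387.  -171.6] s [ 36.3 308.6] a 0.5 z [ 1.3 51.8 77. ]
165 [(170, 284, 63), (172, 281, 61), (174, 278, 58), (176, 264, 90), (178, 260, 89), (180, 257, 88), (182, 253, 88), (184, 250, 86), (186, 247, 82), (188, 243, 80), (190, 239, 81), (192, 235, 82), (194, 235, 67), (196, 232, 64), (198, 229, 61), (200, 225, 61), (202, 221, 59), (204, 217, 61), (206, 213, 61), (208, 209, 60), (210, 205, 59), (212, 201, 61), (214, 196, 63), (216, 193, 61), (218, 190, 57), (220, 18
[... 208 characters left out ...]
3, 58), (248, 129, 61), (250, 125, 60)]
230 [(170, 279, 60), (172, 275, 62), (174, 271, 61), (176, 267, 62), (178, 263, 60), (180, 259, 61), (182, 248, 87), (184, 244, 88), (186, 239, 89), (188, 235, 91), (190, 232, 87), (192, 231, 78), (194, 227, 80), (196, 223, 80), (198, 219, 79), (200, 219, 65), (202, 215, 62), (204, 212, 60), (206, 208, 61), (208, 204, 60), (210, 200, 62), (212, 195, 64), (214, 191, 63), (216, 188, 63), (218, 184, 59), (220, 180, 61), (222, 177, 59), (224, 173, 59), (226, 165, 79), (228, 160, 82), (230, 157, 81), (232, 151, 90), (234, 148, 88), (236, 144, 86), (238, 140, 86), (240, 136, 90), (242, 133, 86), (244, 133, 62), (246, 129, 61), (248, 125, 60), (250, 121, 62)]
```

View pics/crop1.png

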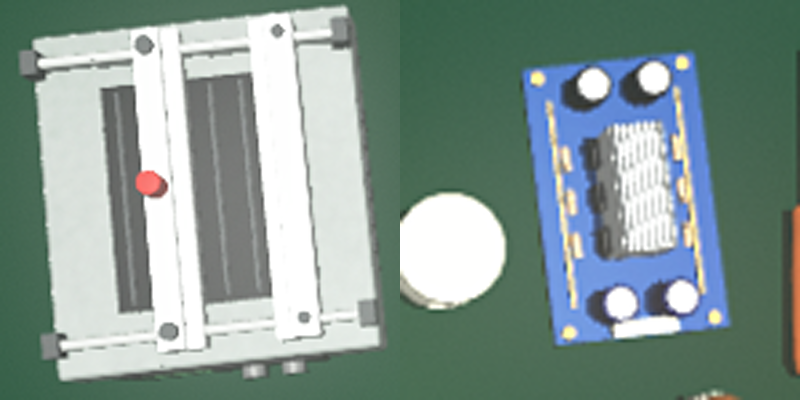

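The crop confirms the blue board with its heatsink and four capacitors, long axis about up in the picture, standing clear of its neighbours. The holder bars are too close together for it (about 75 mm). I'll refine the poses by intersecting pixel rays with known heights.

```bash
cat >> meas.py <<'E'
def plane(name,z):
    c=get_calibration(name); P=world(name,np.ones((480,640))); o=np.array(c['world_from_camera'])[:3,3]; r=P-o
    return o+r*((z-o[2])/r[...,2])[...,None]
def holder(d):
    P=world('top',d); H=P[...,2]; Q=plane('top',.088); ok=d>.3
    up=cv2.medianBlur(((H>.0845)&(H<.1)&ok).astype(np.uint8),3)
    R=[[],[]]
    for v in range(150,258):
        row=np.flatnonzero(up[v,120:275])+120
        g=np.split(row,np.flatnonzero(np.diff(row)>2)+1); g=[a for a in g if 6<=len(a)<=14]
        if len(g)>=2:
            for k,a in((0,g[0]),(1,g[-1])): R[k].append(Q[v,(a[0]+a[-1])//2] if (a[0]+a[-1])%2==0 else (Q[v,(a[0]+a[-1])//2]+Q[v,(a[0]+a[-1])//2+1])/2)
    for k in(0,1):
        p=np.array(R[k])[:,:2]; f=cv2.fitLine((p*1000).astype(np.float32),cv2.DIST_HUBER,0,.01,.01).ravel()
        print('bar',k,len(p),'yaw',np.round(np.degrees(np.arctan(f[1]/f[0])),2),'y at x=540:',np.round(f[3]+(540-f[2])*f[1]/f[0],1))
E
python3 - <<'E'
from meas import *
z=np.load('top0.npz'); im,d=z['im'],z['d']; i=im.astype(int); P=world('top',d)
holder(d)
b=box(395,468,170,270)
m=big(b&(i[...,2]>i[...,1]+25)); rect(plane('top',.0032),m,'board')
mh=b&(P[...,2]>.043)&(P[...,2]<.055)&(d>.3); rect(P,big(mh),'sink')
rect(P,big(box(165,200,180,215)&(P[...,2]>.107)&(P[...,2]<.12)),'knob')
rect(P,big(box(360,402,212,255)&(P[...,2]>.045)&(P[...,2]<.06)),'spool')
rect(P,big(box(130,275,125,280)&(P[...,2]>.05)&(P[...,2]<.095)),'case')
E
```

```text
bar 0 97 yaw 7.24 y at x=540: 247.7
bar 1 97 yaw 7.29 y at x=540: 150.2
board 1506 c [ 520.5 -243.4] s [160.5  85.7] a 7.2 z [3.2 3.2 3.2]
sink 540 c [ 475.8 -142.9] s [ 73.8 303.3] a 22.8 z [ 6.5 49.  52.1]
knob 72 c [537.5 246.1] s [14.6 13.8] a 7.6 z [103.4 112.6 115.5]
spool 691 c [456.2 -90.9] s [ 58.9 198.8] a 28.4 z [ 6.3 50.4 53.3]
case 15623 c [525.8 181.7] s [326.6 365.2] a 6.2 z [57.3 62.  89.3]
```

```bash
sed -i 's/np.ones((2,2))/np.ones((3,3))/' meas.py
python3 - <<'E'
from meas import *
z=np.load('top0.npz'); im,d=z['im'],z['d']; i=im.astype(int); P=world('top',d); H=P[...,2]
b=box(395,468,170,270)
m=b&(i[...,2]>i[...,1]+25); Q=plane('top',.0032); rect(Q,m,'board'); rect(Q,big(m),'board2')
for (u,v) in((405,184),(451,180),(460,256),(414,260)): print(np.round(Q[v,u]*1000,1))
for lo,hi in((.043,.055),(.046,.053)): rect(P,big(b&(H>lo)&(H<hi)),'sink')
for nm,q in(('capA',box(410,426,180,200)),('capB',box(430,446,176,198)),('capC',box(424,438,240,256)),('capD',box(440,456,238,256))): rect(P,big(q&(H>.027)&(H<.04)),nm)
rect(P,big(box(360,402,212,255)&(H>.045)&(H<.06)),'spool')
for r,p in (((np.pi,0,np.pi/2+np.radians(7.2)),(.492,-.246)),((np.pi,0,-np.pi/2+np.radians(7.2)),(.492,-.246)),((np.pi,0,np.pi/2+np.radians(7.2)),(.54,.25)),((np.pi,0,-np.pi/2+np.radians(7.2)),(.54,.25)),((np.pi,0,np.radians(7.2)),(.492,-.246)),((np.pi,0,np.pi+np.radians(7.2)),(.492,-.246)),((np.pi,0,np.radians(7.2)),(.54,.25)),((np.pi,0,np.pi+np.radians(7.2)),(.54,.25))):
    q=inverse_kinematics([*p,.1],list(r)); print(np.round(r[2],2),p,None if q is None else np.round(q,2))
s=observe();print(s['tcp_rot'],s['time_s'])
E
```

```text
board 2026 c [ 523.6 -248.9] s [160.7 100.7] a 7.3 z [3.2 3.2 3.2]
board2 1375 c [ 522.6 -241.3] s [160.5  85.6] a 7.2 z [3.2 3.2 3.2]
[ 596.2 -193.2    3.2]
[ 606.6 -289.9    3.2]
[ 446.8 -308.2    3.2]
[ 436.6 -212.7    3.2]
sink 538 c [ 522.6 -248.1] s [70.1 30.9] a 7.3 z [46.3 49.1 52. ]
sink 436 c [ 522.4 -248.1] s [68.4 30.4] a 6.9 z [46.9 49.2 51.9]
capA 77 c [ 581.1 -220.8] s [19.2 16.1] a 0.4 z [29.9 33.8 36. ]
capB 91 c [ 585.8 -256. ] s [18.9 20.3] a 84.4 z [29.9 33.9 37.2]
capC 93 c [ 458.9 -239. ] s [18.6 20.6] a 4.5 z [30.  33.8 36.2]
capD 87 c [ 463.6 -272.6] s [18.5 20.2] a 1.7 z [29.  33.7 36.5]
spool 684 c [ 486.9 -142. ] s [56.7 56.4] a 0.3 z [47.5 50.5 53.3]
1.7 (0.492, -0.246) [-0.61  0.18  1.84  0.    1.13 -0.73]
-1.45 (0.492, -0.246) [-0.61  0.18  1.84 -0.    1.13  2.41]
1.7 (0.54, 0.25) [ 0.3   0.28  1.72 -0.    1.15  0.18]
-1.45 (0.54, 0.25) None
0.13 (0.492, -0.246) [-0.61  0.18  1.84 -0.    1.13  0.84]
3.27 (0.492, -0.246) [-0.61  0.18  1.84  0.    1.13 -2.3 ]
0.13 (0.54, 0.25) [ 0.3   0.28  1.72 -0.    1.15  1.75]
3.27 (0.54, 0.25) [ 0.3   0.28  1.72  0.    1.15 -1.4 ]
[-3.13980449e+00 -2.61818472e-04  3.97746788e-01] 0.1
```

Estimates:

| Item | Position (mm) | Yaw | Check |
|---|---|---|---|
| Board | (523, -248) | 7.3° | Sizes match: 160.7 x 100.7 board, 70 x 31 heatsink |
| Holder origin | (542, 211) | 7.27° | Bar lines and case centre agree |
| Carrier | about 6.5 | – | From the bar spacing |

Next I'll open the bar by its knob.

```bash
cat >> meas.py <<'E'
A=np.radians(7.27); E_=np.array([np.cos(A),np.sin(A),0]); N_=np.array([-np.sin(A),np.cos(A),0]); O=np.array([.5421,.2110,0]); R=[np.pi,0,A]
def hw(x,y,z): return list(O+x*E_+y*N_+np.array([0,0,z]))
def hl(p): p=np.array(p)-O; return np.round(np.array([p@E_,p@N_,p[2]])*1000,1)
def st():
    s=observe(); print('t',round(s['time_s'],2),'H',hl(s['eef_pos']),'W',np.round(np.array(s['eef_pos'])*1000,1),'F',np.round(s['ft_force'],1),'op',round(s['opening']*1000,1),'g',np.round(s['grasp_force'],1)); return s
E
python3 - <<'E'
from meas import *
gripper_to(.05,20)
movep(hw(0,.0365,.19),R)
print(move_l(hw(0,.0365,.093),.12,max_force=8)); st()
gripper_to(0,20); s=st()
y=hl(s['eef_pos'])[1]/1000
print(move_l(hw(0,y+.0305,.093),.06)); st()
gripper_to(.05); st()
move_l(hw(0,y+.0305,.2),.25); movep([.523,-.248,.16],R); st()
im,d=snap('top','top1')
np.savez('x.npz'); holder(d)
cv2.imwrite('pics/top1c.png',cv2.resize(im[120:300,110:480],(800,390),interpolation=2)[:,:,::-1])
E
```

```text
False
t 4.57 H [ 0.7 36.6 93.9] W [538.2 247.4  93.9] F [-0.9  0.2 -0.5] op 49.9 g 0.0
t 4.95 H [ 0.6 36.7 94. ] W [538.1 247.4  94. ] F [-1.3  0.   4.4] op 17.2 g 20.2
False
t 5.61 H [ 0.7 67.8 94. ] W [534.2 278.4  94. ] F [-0.7  0.6  5.9] op 17.1 g 20.4
t 6.03 H [-0.2 67.1 92.6] W [533.4 277.5  92.6] F [-0.2  0.8 -0.2] op 50.0 g 0.0
t 8.51 H [ -76.5 -452.1  160. ] W [ 523.4 -247.1  160. ] F [-0.2 -1.  -0.3] op 49.9 g 0.0
bar 0 97 yaw 7.39 y at x=540: 278.9
bar 1 97 yaw 7.28 y at x=540: 150.2
```

View pics/top1c.png

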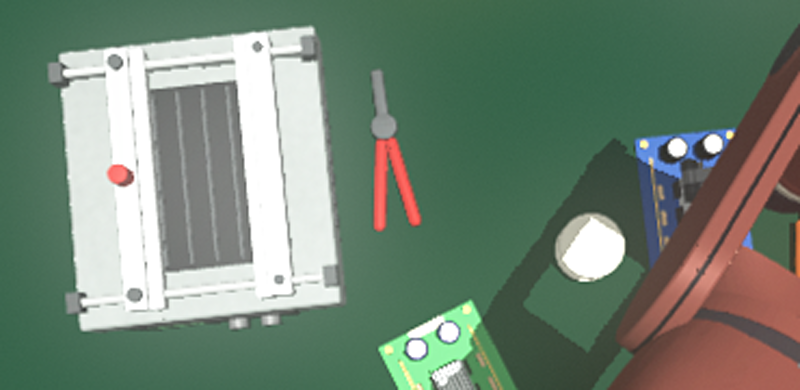

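The picture shows the sliding bar now at about (120,175), parallel to the fixed bar. The carrier is at about 37.5 mm, so there is some 7 mm of play. Now I'll grasp and lift the board.

```bash
python3 - <<'E'
from meas import *
p=[.523,-.2483]; R2=[np.pi,0,np.radians(7.2)]
gripper_to(.055); movep([*p,.12],R2)
print(move_l([*p,.0105],.08,max_force=8)); st()
gripper_to(0,50); st()
move_l([*p,.04],.05); hold(.2); st()
move_l([*p,.2],.15); st(); print(observe()['torque'])
movep(hw(0,.0037,.2),R); hold(.3); s=st(); print(s['tcp_rot'],s['torque'])
im,d=snap('scene','scene2'); im2,d2=snap('top','top2')
cv2.imwrite('pics/s2c.png',np.hstack([cv2.resize(im[60:310,300:560],(416,400)),cv2.resize(im2[100:280,110:290],(384,400))])[:,:,::-1])
E
```

```text
False
t 10.58 H [ -76.6 -453.6   11.2] W [ 523.5 -248.6   11.2] F [-0.3  0.7  1.2] op 54.0 g 0.0
t 10.93 H [ -76.7 -453.6   11.1] W [ 523.4 -248.6   11.1] F [-0.5  0.1  3.3] op 29.5 g 51.3
t 11.87 H [ -77.4 -452.9   39.5] W [ 522.7 -248.1   39.5] F [-0.4  0.4 -2.9] op 29.5 g 50.5
t 13.08 H [ -77.7 -452.7  198.6] W [ 522.3 -247.9  198.6] F [ 0.9  0.4 -3.9] op 29.6 g 50.5
[-0.07022187  0.00363465  0.01150164]
t 15.07 H [  0.2   3.1 200. ] W [541.9 214.1 200. ] F [-0.4 -0.2 -2.7] op 29.0 g 50.5
[ 3.14157806e+00 -1.37969110e-05  1.25825750e-01] [0.02883183 0.02500688 0.04426697]
```

View pics/s2c.png

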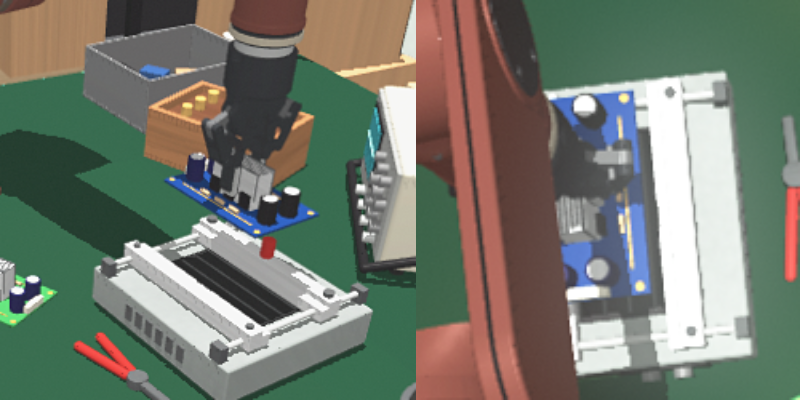

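The board hangs level in the gripper above the bars. Its visible -y edge, at crop (635,100)–(648,295), is parallel to the fixed bar. I'll measure that edge in the holder frame, then set the board down.

```bash
python3 - <<'E'
from meas import *
z=np.load('top2.npz'); im,d=z['im'].astype(int),z['d']; Pw=world('top',d)
m=box(160,225,135,240)&(im[...,2]>im[...,1]+25)&(Pw[...,2]>.17)
print('z',np.percentile(Pw[m][:,2],[10,50,90]))
Q=plane('top',.192); X=(Q-O)@E_*1000; Y=(Q-O)@N_*1000
L=[(X[v,u],Y[v,u]) for v in range(135,240) for u in [np.flatnonzero(m[v])[-1:]] if len(u) for u in u]
L=np.array(L); print('x ends',L[:,0].min(),L[:,0].max()); k=(abs(L[:,0])<70); print('edge y fit',np.polyfit(L[k,0],L[k,1],1),np.median(L[k,1]))
E
```

```text
z [0.19051013 0.19245861 0.1946145 ]
x ends -80.1962954800323 78.56592630895344
edge y fit [-4.67435108e-04 -4.60267447e+01] -45.994863598729154
```

The board is centred (edge -46 mm, ends ±79.5 mm, parallel to within 0.03°). Setting it down.

```bash
python3 - <<'E'
from meas import *
y=.0037
move_l(hw(0,y,.105),.12); hold(.2); st()
hit=move_l(hw(0,y,.086),.015,max_force=3.5); print(hit); s=st(); print(s['torque'])
if hit and abs(s['eef_pos'][2]-.091)<.004:
    gripper_to(.05); st()
    z=s['eef_pos'][2]
    move_l(hw(0,y,.2),.15); set_joints([-.6,*observe()['q'][1:]]); st()
    im,d=snap('top','top3'); holder(d)
    P=world('top',d)
    b=box(130,270,130,270)&(im[...,2].astype(int)>im[...,1].astype(int)+25)&(P[...,2]>.07)
    rect(plane('top',.0832),b,'board'); X=P[b]; c=np.linalg.lstsq(np.c_[(X-O)@E_,(X-O)@N_,np.ones(len(X))],X[:,2],rcond=None)[0]; print('plane',c)
    cv2.imwrite('pics/t3c.png',cv2.resize(im[120:290,115:285],(560,560),interpolation=2)[:,:,::-1])
E
```

```text
t 16.32 H [  0.8   3.8 106.1] W [542.4 214.9 106.1] F [-0.3 -0.7 -3.2] op 29.9 g 50.5
True
t 17.2 H [-0.   3.7 91.1] W [541.6 214.7  91.1] F [0.1 0.4 4.5] op 29.5 g 51.4
[-0.06450138 -0.13583389 -0.02410567]
t 17.53 H [-1.9  3.5 89.1] W [539.8 214.2  89.1] F [0.1 0.6 0.7] op 50.1 g 0.0
t 20.15 H [ -80.9 -464.2  198.8] W [ 520.6 -259.7  198.8] F [0.8 0.2 0.6] op 49.9 g 0.0
bar 0 101 yaw 7.28 y at x=540: 278.8
bar 1 101 yaw 7.21 y at x=540: 150.3
board 2215 c [541.5 213.9] s [160.   99.3] a 7.3 z [83.2 83.2 83.2]
plane [-0.33512989 -0.73788216  0.08736191]
```

View pics/t3c.png

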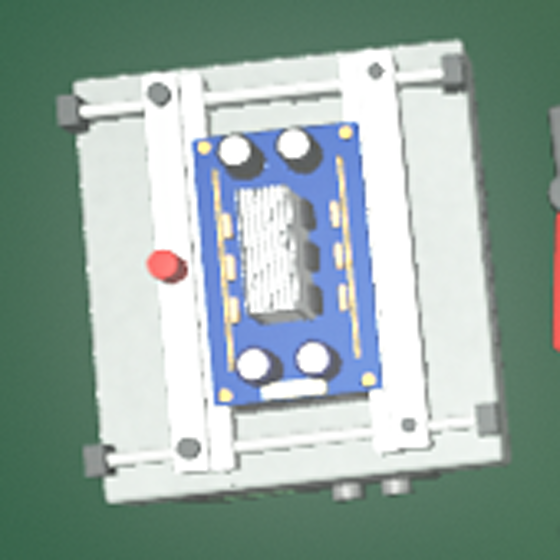

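The board lies on both ledges between the shoulders, parallel (7.3°) and centred, with the knob at crop (166,266). Now I'll push the knob from outside with closed fingers until the bar meets the board.

```bash
python3 - <<'E'
from meas import *
gripper_to(0); movep(hw(0,.115,.2),R); move_l(hw(0,.115,.096),.12); hold(.2); st()
print(move_l(hw(0,.095,.096),.05,max_force=6)); st()
hit=move_l(hw(0,.066,.096),.015,max_force=11); print(hit); st(); hold(.2); s=st()
y=hl(s['eef_pos'])[1]/1000
if hit:
    move_l(hw(0,.115,.096),.08); move_l(hw(0,.115,.2),.2); set_joints([-.6,*observe()['q'][1:]]); st()
    im,d=snap('top','top4'); im2,_=snap('scene','scene4'); holder(d); P=world('top',d)
    b=box(130,270,130,270)&(im[...,2].astype(int)>im[...,1].astype(int)+25)&(P[...,2]>.07)&(P[...,2]<.1)
    rect(plane('top',.0832),b,'board'); X=P[b&(P[...,2]<.09)]; print('plane',np.linalg.lstsq(np.c_[(X-O)@E_,(X-O)@N_,np.ones(len(X))],X[:,2],rcond=None)[0])
    cv2.imwrite('pics/t4c.png',np.hstack([cv2.resize(im[120:290,115:285],(400,400),interpolation=2),cv2.resize(im2[170:320,350:540],(400,400))])[:,:,::-1])
E
```

```text
t 24.05 H [  0.7 115.2  97.1] W [528.2 325.4  97.1] F [-0.8 -0.3  0.4] op 0.3 g 0.0
False
t 24.6 H [ 0.1 94.6 96. ] W [530.2 304.9  96. ] F [-0.6  0.4 -0.2] op -0.1 g 0.0
True
t 25.66 H [-0.  82.4 95.9] W [531.7 292.8  95.9] F [0.2 2.5 1.5] op -0.1 g 1.4
t 25.86 H [-0.4 82.5 95.5] W [531.3 292.8  95.5] F [0.7 1.4 1.3] op 0.1 g 1.1
t 29.26 H [ -52.2 -488.1  198.9] W [ 552.1 -279.7  198.9] F [-0.5 -0.3 -0.4] op 0.1 g 0.0
bar 0 97 yaw 7.17 y at x=540: 270.6
bar 1 97 yaw 7.48 y at x=540: 150.5
board 2152 c [541.9 211.2] s [160.1  99.2] a 7.3 z [83.2 83.2 83.2]
plane [-0.00070431 -0.00112934  0.08353967]
```

View pics/t4c.png

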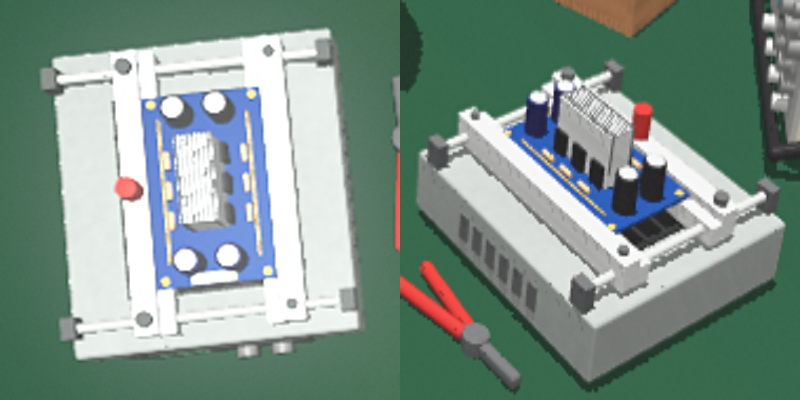

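The picture shows the board flat between the bars, centred at (541.9, 211.2) with its height plane level. The bars measure about 99 mm apart. A second, firmer push will show whether it is really seated; if so, the fingers should stop at the same place.

```bash
python3 - <<'E'
from meas import *
movep(hw(0,.115,.2),R); move_l(hw(0,.115,.096),.15); move_l(hw(0,.09,.096),.05); hold(.3); st()
for i in range(14):
    y=.0865-.0006*i
    hit=move_l(hw(0,y,.096),.01,max_force=14); s=observe(); f=-np.array(s['ft_force'])@N_; print(hit,hl(s['eef_pos'])[1],round(f,1),end=' | ')
    if hit or abs(f)>14: break
st(); move_l(hw(0,.115,.096),.08); move_l(hw(0,.115,.2),.2); set_joints([-.6,*observe()['q'][1:]]); st()
im,d=snap('top','top5'); holder(d); P=world('top',d)
b=box(130,270,130,270)&(im[...,2].astype(int)>im[...,1].astype(int)+25)&(P[...,2]>.07)&(P[...,2]<.1)
rect(plane('top',.0832),b,'board')
E
```

```text
t 33.33 H [-0.1 90.2 95.9] W [530.6 300.5  95.9] F [-0.4  0.4 -0.9] op -0.0 g 0.0
False 86.4 -0.2 | False 85.9 -0.1 | False 85.3 -0.1 | False 84.7 -0.1 | False 84.1 0.2 | False 83.5 -0.6 | False 82.9 -0.2 | False 82.5 -0.9 | False 82.3 -4.9 | False 82.2 -7.2 | False 82.1 -7.9 | False 82.1 -9.3 | False 82.0 -12.5 | False 81.9 -13.6 | t 37.08 H [ 0.  81.9 96.2] W [531.7 292.2  96.2] F [-1.  13.5 -2.9] op -0.0 g 7.1
t 40.52 H [ -52.9 -489.   198.9] W [ 551.6 -280.8  198.9] F [-0.2 -0.2 -0.3] op -0.2 g 0.0
bar 0 101 yaw 7.38 y at x=540: 270.7
bar 1 101 yaw 7.33 y at x=540: 150.5
board 2152 c [541.9 211.2] s [160.1  99.2] a 7.3 z [83.2 83.2 83.2]
```

The second push hit a stiff stop at the same place (13.5 N, far above the sliding friction) and nothing moved. The board is seated without play, and the arm is clear.

```bash
python3 -c "
from plant import *
print(job_done())"
```

```text
the job is handed in; nothing more can be done
None
```

The blue amplifier board lies flat, square and mid-bar on the holder's ledges, clamped without play by the sliding bar, and the job is handed in after about 41 s of the 64 s allowed.

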